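Lay up the fitting mat for the next client

ROBOT

A 6-joint arm with a two-finger parallel gripper is mounted at the origin on the work surface. World frame = base frame: x ahead of the robot, y to its left, z up, the work surface at z = 0. Lengths are in m, angles in degrees, forces in N, time in s.
With the tool pointing down it reaches from about 0.3 to 0.75 m from the base axis. Payload 8.5 kg.
Tool frame: the origin (TCP) lies at the very end of the fingers, on their centre line; the grasp point (between the pads) lies 19 mm behind it (env.tcp_to_grasp is the distance from the TCP to the grasp point, in m); z points along the fingers, y is the line along which they close (so a half turn about z gives the same grasp; the last joint's range is limited). The gripper opens to 85 mm and grips with 20 to 120 N. Pads are 22 mm wide; open, the fingers measure 114 mm over their backs; the gripper's body (76 mm by 85 mm) begins 54 mm behind the grasp point. The pads swing forward as they close: fully open they stand 13 mm farther back than shut.
Start: joints at [-87.049, 21.807, 74.336, -0, 83.858, -12.336], TCP at [0.145, -0.531, 0.231] pointing down, gripper open.
Joint ranges: [-178.18, 178.18], [-50.72, 133.34], [12.68, 142.11], [-81.47, 261.47], [9.98, 163.14], [-165.26, 165.26]. Speed limits (degrees/s): [136.94, 136.94, 180, 180, 180, 180].

INTERFACE

Orientations are given as a 3x3 rotation matrix whose columns are the frame's x, y, z axes.
In Python, from rig import status, get_image, env gives the robot as it stands.
- The arm moves only by the shell command python3 -m handwheel 'ROWS' [FORCE]. ROWS is text: rows parted by semicolons, each of 7 numbers parted by spaces: the shift along the world's x, y, z in cm, then the turn, a rotation vector about the world's x, y, z in degrees, then the opening, from 0 (shut) to 1 (fully open). In form: dx dy dz wx wy wz gripper; .... A call has 1 to 8 rows; each row is the pose to reach, as a shift and turn from the pose commanded when the call began; what a row does not reach only later rows make up. A row lasts 1/12 s, in which the tool goes at most 41.7 mm and 7.16 degrees, less where a joint would pass 70% of its speed; a pose out of reach is approached as far as the arm can. A call with a gripper value outside its range is refused whole. The fingers move at their own pace and stop on an object; FORCE is the grip in N (left out, the last holds). Time passes only in rows, so rows that repeat a pose let the fingers close. It gives the time, the measured TCP pose, the force, the opening and the grip force at its end, in the units of the state.
- status.observe(): the state, without advancing time (a new reading comes with each control period).
- get_image(name): name is "scene" or "top" or "wrist"; returns a dict with "color" (420x560x3 uint8, red, green, blue), "vertical_fov" (degrees; the focal length in pixels is half the picture's height over the tangent of half this angle, whatever the lens; pixels are square), "cx", "cy" (the principal point, pixels), "k1" (the pictures are not rectified: a ray, as slopes to the right and down, at radius r is drawn at 1 + k1 r^2 times it, then the intrinsics apply), "xyz" and "orientation" of the camera in the world. Camera axes: x right, y down, z forward; pixel columns grow to the right and rows downward; lengths in m; the calibration is good to about 2 mm. A picture is of the moment at which its call begins. There is no depth.
- env.close_job(): hands the job in; it is judged then, once.
The state is a dict: "time_s": time; "q": joint angles; "qvel": joint speeds; "joint_efforts": joint torques, N m; "position": TCP position; "tool_rot": TCP orientation; "ft_force": force on the tool from outside, world axes, zero at the start; "wrist_torque": the same for the moment, N m; "grip_width": finger opening in m; "gripper_force": force on a finger pad.
Only numpy, scipy, OpenCV 4.12 (cv2) and the standard library are available. Lean on these libraries where they do the work, as an engineer would, in place of code of your own. Each camera call takes 0.05 s, during which the arm holds its last target. There are 200 camera calls.

TASK

Lay up the charcoal fitting mat in order of use, as seen from the robot's side and square to the mat: the ear mold in the centre of the mat, the otoscope 8 cm to its left, lying front to back with its head to the back and its middle level with the mold, and the hearing aid 8 cm to the right of the mold, lying flat and lengthways front to back (either end first). Stand the drying jar on the mat 7 cm behind the mold and put its lid on top, seated level over the neck. Do not disturb the specula pot or the cleaning brush.

Things in the scene. Friction and masses are not known exactly. Their poses are not given: they have to be found in the camera images.
- mat: fixed charcoal silicone fitting mat, a rectangle 210 (its x, front to back) by 260 (its y) by 3 mm thick with a thin grey line near its edge; origin at the centre of its underside on the desk; x points to its back (away from the robot, up to 0.25 rad askew), y to its left. Its top is 3 mm above the desk
- otoscope: pocket otoscope lying flat, 120 g: chrome handle 20 mm thick, black head, pointed speculum. Origin on the surface under the neck (where handle and head meet); x to the head, y to the speculum, z up. Handle x = -115 to 0 mm, axis 10 mm up; head to x = 29, y = -14 to 18; speculum tip at x 19, y 43. Middle at x = -43; balances near x = -40: grip there across the handle (along y). Does not roll
- ear_mold: grey silicone ear mold, shell down, round canal stub up (leave it so; which way it is turned does not matter): shell 27 by 20 by 11 mm, a lower lobe to x = -19 mm, canal stub 11 mm thick at x = +5, up to 25 mm high. Origin under the shell's centre, on the surface it lies on; z up; grip across the 20 mm (along y). 12 g
- aid: beige behind-the-ear hearing aid lying flat on its side, a shallow crescent 58 mm long (x), 15 mm wide (y) in the middle and 11 mm high, with a thin pale ear hook at its +x end reaching x = +38, y = -28 mm. Origin under the middle of the case, on the surface it lies on; grip it across the 15 mm (along y); z up. 12 g
- jar: open white drying jar, upright: outside diameter 52 mm up to 38 mm high, then a narrower neck of 41 mm (39 at the rim) up to the rim at 50 mm; a pale insert inside. Origin at the centre of its underside; z up. 50 g
- jar_lid: white ribbed drop-on cap of the jar, lying open side down: diameter 54 mm, 12 mm high, inside 49 mm wide and 9 mm deep, so it drops loosely over the neck and rests on the rim. Origin at the centre of its open underside, which ends 41 mm above the jar's underside when seated; z up. 15 g
- test_box: fixed squat steel test box, 130 (x) by 120 (y) by 54 mm high, with a black rocker switch on top (up to 62 mm). It lies to one side, the otoscope to the other; origin at the centre of its underside. Not part of the job, an obstacle
- specula_pot: bystander: steel pot 62 mm in diameter and 60 mm high with black specula standing in it to 70 mm, at the far side of the mat; origin at the centre of its underside
- brush: bystander: small cleaning brush with a white handle, 116 mm long (x, bristles to +x), 12 mm wide, 8 mm high, lying at the far side of the mat; origin on the desk near its middle
Mind the look-alikes: they are no part of the job. There is more than one size of the jar_lid; the one meant has the size given above.

How it is judged (in metres and radians):
At the end, for the whole second after the job is handed in: At rest on the mat: mold 15 mm from its centre; otoscope axis 80±15 mm left, head back, mold 25-70 mm from neck, 0.2 rad; aid flat, 80±15 mm right of mold, level with centre ±20, 0.3 rad; jar upright 70±15 mm behind mold, ±20 sideways; lid within 7 mm, level on the rim (36-45 mm up) (horizontal distance between ear_mold and mat below 0.015 m and height (world z) of each of ear_mold, otoscope, aid, jar below 0.008 m and angle between ear_mold's own z axis and vertical below 0.2 rad and y of otoscope in the frame of mat above 0.04 m and angle between the x axis of otoscope and the x axis of mat, either way round below 0.2 rad and y of ear_mold in the frame of otoscope between -0.095 and -0.065 m and x of ear_mold in the frame of otoscope between -0.07 and -0.025 m and angle between each of otoscope, aid's own z axis and vertical below 0.15 rad and horizontal distance between aid and ear_mold between 0.065 and 0.095 m and y of aid in the frame of mat below -0.04 m and x of aid in the frame of mat between -0.02 and 0.02 m and angle between the x axis of aid and the x axis of mat, either way round below 0.3 rad and horizontal distance between jar and ear_mold between 0.055 and 0.085 m and x of jar in the frame of mat above 0.04 m and y of jar in the frame of mat between -0.02 and 0.02 m and angle between each of jar, jar_lid's own z axis and vertical below 0.08 rad and horizontal distance between jar_lid and jar below 0.007 m and z of jar_lid in the frame of jar between 0.036 and 0.045 m and linear speed of each of ear_mold, otoscope, aid, jar, jar_lid below 0.01 m/s); the robot touches nothing.
It fails at once if the specula pot is disturbed (moved 15 mm) (distance of specula_pot from where it was at the start of the episode above 0.015 m).
It fails at once if the cleaning brush is disturbed (moved 15 mm) (distance of brush from where it was at the start of the episode above 0.015 m).
It also fails if it takes over 125 s, if anything falls off the work surface, if the arm or the gripper's body presses on something with over 40 N, if the wrist force passes 120 N, or if a joint passes its speed limit or range.

## Working session

There is one attempt and no reset: what is moved stays moved. The work goes in short steps, Python scripts to look and compute and a shell command to move; the robot and the scene stay as the last step left them, time stands still between calls to the robot, and variables do not carry over. Pictures are saved under pics/ and viewed, at most 18 in all, crops included, and the job is handed in when it is done.

```bash
ls; mkdir -p pics; cat > h.py <<'E'
import numpy as np, cv2
from rig import status, get_image, env
def K(im):
    h,w=im["color"].shape[:2]; f=h/2/np.tan(np.radians(im["vertical_fov"])/2)
    return f,im["cx"],im["cy"],im["k1"]
def ray(im,uv):
    f,cx,cy,k=K(im); uv=np.atleast_2d(uv).astype(float)
    d=(uv-[cx,cy])/f; s=d.copy()
    for _ in range(20): s=d/(1+k*(s**2).sum(1,keepdims=True))
    return np.c_[s,np.ones(len(s))]@np.array(im["orientation"]).T
def plane(im,uv,z):
    r=ray(im,uv); o=np.array(im["xyz"]); return o+r*((z-o[2])/r[:,2:3])
def proj(im,P):
    f,cx,cy,k=K(im); c=(np.atleast_2d(P)-np.array(im["xyz"]))@np.array(im["orientation"])
    s=c[:,:2]/c[:,2:]; s=s*(1+k*(s**2).sum(1,keepdims=True)); return s*f+[cx,cy]
def save(im,n,box=None,sc=1):
    a=im["color"][...,::-1]
    if box: x0,y0,x1,y1=box; a=a[y0:y1,x0:x1]
    cv2.imwrite("pics/"+n,cv2.resize(a,None,fx=sc,fy=sc,interpolation=cv2.INTER_CUBIC))
E
python3 - <<'E'
from h import *
import pickle
for n in("top","scene"):
    im=get_image(n); save(im,n+"0.png",sc=1.42); pickle.dump(im,open(n+"0.pkl","wb"))
    print(n,im["vertical_fov"],im["cx"],im["cy"],im["k1"],np.round(im["xyz"],3),np.round(im["orientation"],3).tolist())
print(status.observe())
E
```

```text
pics
top 53.32913064606458 280.01070497570345 208.51999009146667 0.031014367559774814 [0.439 0.006 1.008] [[-0.023, -0.992, 0.121], [-1.0, 0.024, 0.005], [-0.008, -0.121, -0.993]]
scene 56.86708512722774 285.27388136617355 199.47704656442653 0.038689493571602236 [1.286 0.159 0.716] [[-0.19, 0.66, -0.727], [0.982, 0.116, -0.151], [-0.015, -0.742, -0.67]]
{'time_s': 0.1, 'q': array([-8.70495106e+01,  2.18374173e+01,  7.43780238e+01, -1.29172835e-04,
        8.38584484e+01, -1.23377960e+01]), 'qvel': array([-0.04444395, -0.07363294, -0.170459  , -0.02547645,  0.04367517,
        0.02178877]), 'joint_efforts': array([ 2.90193013e-03, -4.49219906e+01, -2.31657743e+01, -1.75260070e-04,
        3.72440438e-03, -8.59069530e-06]), 'position': array([ 0.14498681, -0.53028167,  0.23078488]), 'tool_rot': array([[ 9.64611295e-01,  2.63676024e-01, -6.86189185e-05],
       [ 2.63675891e-01, -9.64610474e-01,  1.28778986e-03],
       [ 2.73368782e-04, -1.26030980e-03, -9.99999168e-01]]), 'ft_force': array([-0.01859704, -0.16846767, -0.8967519 ]), 'wrist_torque': array([0.01298237, 0.04859779, 0.01288497]), 'gripper_force': 0.0, 'grip_width': 0.08543869579434271}
```

View pics/top0.png

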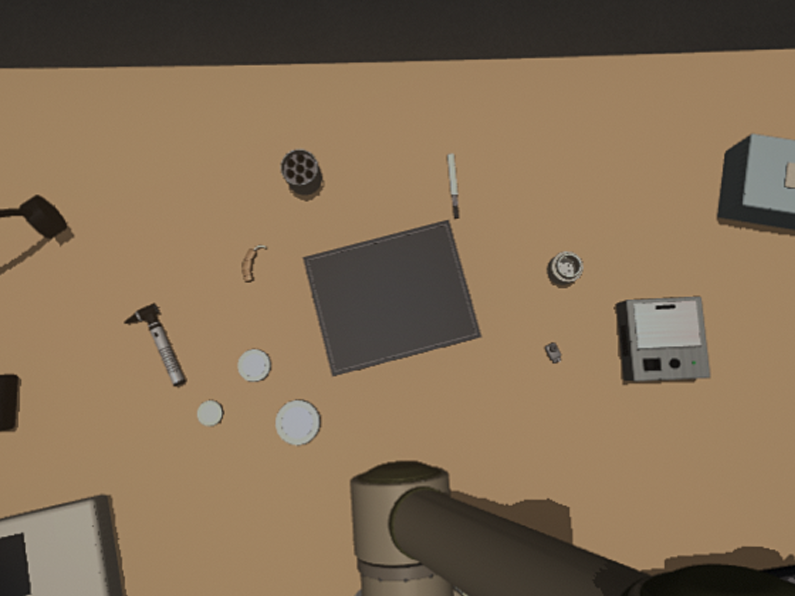

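View pics/scene0.png

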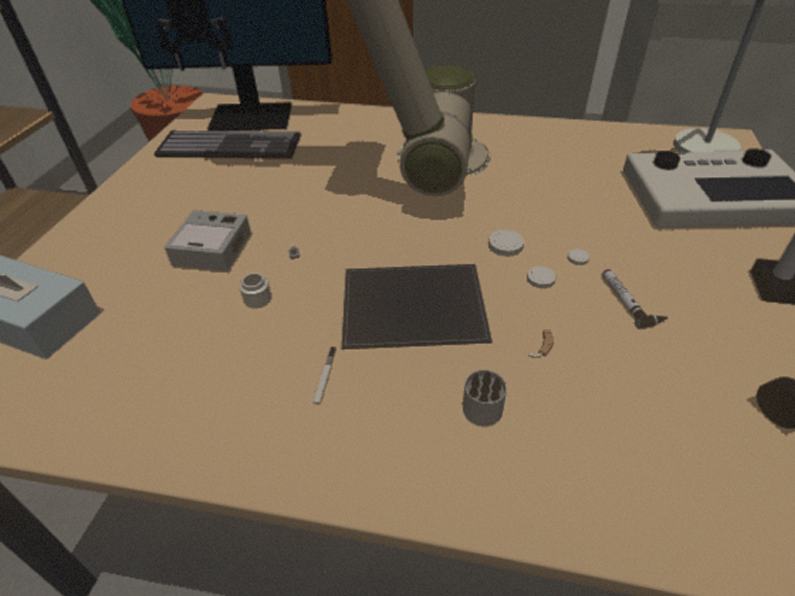

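The top picture shows the mat at (392,298), otoscope (160,345), aid (250,262), jar (565,268), mold (553,352), test box (665,340), pot (302,172) and brush (453,185), all ×1.42. There are three white caps: A (254,365), B (209,413) and C (298,422). Next I measure the sizes and poses.

```bash
cat > m.py <<'E'
from h import *
import pickle
im=pickle.load(open("top0.pkl","rb")); c=im["color"]; hsv=cv2.cvtColor(c,cv2.COLOR_RGB2HSV)
S=1.42
# mat
m=((hsv[...,2]<95)&(hsv[...,1]<90)).astype(np.uint8); w=np.zeros_like(m); w[145:275,200:350]=1
cn=max(cv2.findContours(m*w,0,1)[0],key=cv2.contourArea)
bp=cv2.boxPoints(cv2.minAreaRect(cn)); P=plane(im,bp,.003)[:,:2]
print("mat",P.mean(0).round(4),[np.linalg.norm(P[i]-P[i-1]).round(4) for i in range(4)],P.round(4).tolist())
# caps
def blob(cx,cy,r,z,mask,name):
    cx,cy,r=int(cx/S),int(cy/S),int(r/S); w=np.zeros(c.shape[:2],np.uint8); w[cy-r:cy+r,cx-r:cx+r]=1
    cs=cv2.findContours(mask.astype(np.uint8)*w,0,cv2.CHAIN_APPROX_NONE)[0]; cn=max(cs,key=cv2.contourArea)
    Q=plane(im,cn[:,0,:],z)[:,:2].astype(np.float32); rc=cv2.minAreaRect(Q*1000)
    e=np.linalg.eigh(np.cov(Q.T))[1][:,1]
    print(name,"area",cv2.contourArea(cn),"c",np.round(rc[0],1),"size",np.round(rc[1],1),"axis deg",np.degrees(np.arctan2(e[1],e[0])).round(1)); return cn
wood=(hsv[...,1]>75)
gray=~wood
for n,x,y in(("A",254,365),("B",209,413),("C",298,422)): blob(x,y,32,.012,gray&(hsv[...,2]>110),n)
blob(553,352,22,.012,gray,"mold")
blob(160,345,62,.01,gray,"oto all")
blob(172,360,32,.01,gray&(hsv[...,2]>60),"oto handle")
blob(565,268,28,.05,gray,"jar")
blob(302,172,36,.06,gray,"pot"); blob(453,185,40,.004,gray,"brush"); blob(665,340,60,.054,gray,"box")
a=np.zeros((600,800,3),np.uint8)
def put(x,y,r,ox,oy):
    x,y,r=int(x/S),int(y/S),int(r/S); b=c[y-r:y+r,x-r:x+r,::-1]; a[oy:oy+300,ox:ox+266]=cv2.resize(b,(266,300)) if 0 else cv2.resize(b,(266,266),interpolation=cv2.INTER_CUBIC).copy().repeat(1,0)[:266] if 0 else np.pad(cv2.resize(b,(260,260),interpolation=cv2.INTER_CUBIC),((0,40),(0,6),(0,0)))
put(254,394,75,0,0);put(160,345,62,267,0);put(252,262,28,533,0);put(553,352,22,0,300);put(565,268,28,267,300);put(665,340,60,533,300)
cv2.imwrite("pics/crops.png",a)
E
python3 m.py
```

```text
mat [0.5609 0.0229] [np.float64(0.2098), np.float64(0.2643), np.float64(0.2111), np.float64(0.2579)] [[0.6327, 0.1755], [0.694, -0.0816], [0.4878, -0.1267], [0.4291, 0.1245]]
A area 388.0 c [450.5 255.4] size [52.5 51.6] axis deg -167.1
B area 230.5 c [373.4 327.1] size [41.6 37.3] axis deg 179.6
C area 736.0 c [355.1 183. ] size [72.  71.3] axis deg 140.3
mold area 90.0 c [ 459.3 -245. ] size [32.2 19.2] axis deg -156.4
oto all area 356.0 c [482.1 404.5] size [125.4  21. ] axis deg -155.9
oto handle area 319.0 c [472.5 400.2] size [100.3  21. ] axis deg -155.5
jar area 424.0 c [ 595.7 -262. ] size [50.  58.4] axis deg 126.2
pot area 649.0 c [766.6 165.3] size [78.7 60.6] axis deg -155.9
brush area 152.5 c [754.5 -88.9] size [112.6  12.7] axis deg -176.9
box area 3381.5 c [ 477.5 -407.1] size [130.2 135.5] axis deg 101.0
```

View pics/crops.png

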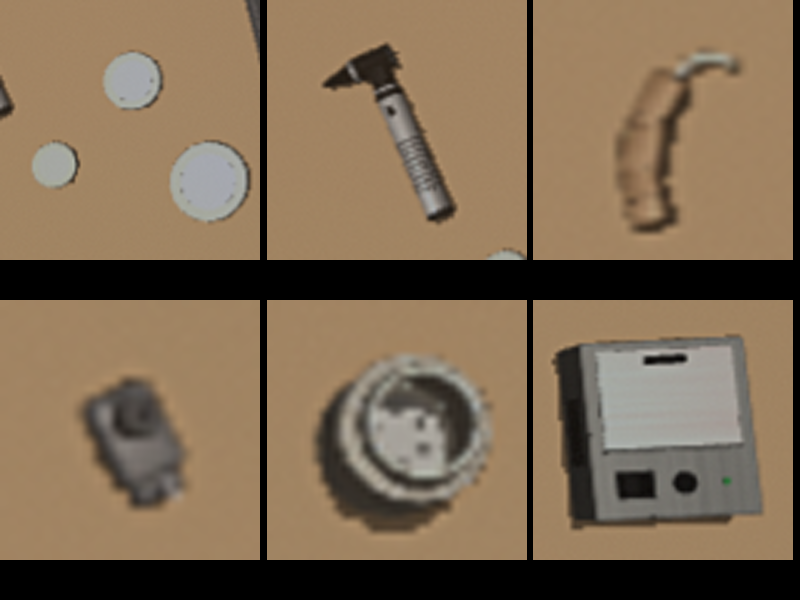

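Cap A at (254,365) measures about 52–54 mm, so it is the jar lid; B is about 40 mm and C about 72 mm. I'm taking A, with the crop confirming a ribbed round cap. The mat centre is (0.561, 0.023) with a yaw of 13.2°. The jar goes first, so I'm flying over it to look with the wrist camera.

```bash
r='22 13.5 0 0 0 0 1'; python3 -m handwheel '20 13 0 0 0 0 1;20 13 0 0 0 0 1;20 13 0 0 0 0 1;20 13 0 0 0 0 1;20 13 0 0 0 0 1;20 13 0 0 0 0 1;20 13 0 0 0 0 1;20 13 0 0 0 0 1'
python3 -m handwheel '25 14 0 0 0 0 1;25 14 0 0 0 0 1;25 14 0 0 0 0 1;25 14 0 0 0 0 1;25 14 0 0 0 0 1;25 14 0 0 0 0 1;25 14 0 0 0 0 1;25 14 0 0 0 0 1'
python3 - <<'E'
from h import *
import pickle
im=get_image("wrist"); save(im,"w1.png"); pickle.dump(im,open("w1.pkl","wb")); print(im["xyz"],np.round(im["orientation"],2).tolist(),im["vertical_fov"])
E
```

```text
time_s: 0.77
position: [0.3459, -0.3995, 0.231]
tool_rot: [[0.964, 0.266, -0.0], [0.266, -0.964, 0.001], [-0.0, -0.001, -1.0]]
ft_force: [-0.2, 0.2, 0.5]
grip_width: 0.0854
gripper_force: 0.0
time_s: 1.43
position: [0.5985, -0.2581, 0.23]
tool_rot: [[0.964, 0.267, 0.0], [0.267, -0.964, 0.001], [0.001, -0.001, -1.0]]
ft_force: [1.0, -0.5, -0.3]
grip_width: 0.0854
gripper_force: 0.0
[ 0.67077709 -0.23815421  0.37241139] [[0.27, -0.92, -0.28], [-0.96, -0.26, -0.08], [-0.0, 0.29, -0.96]] 65.17757594912152
```

View pics/w1.png

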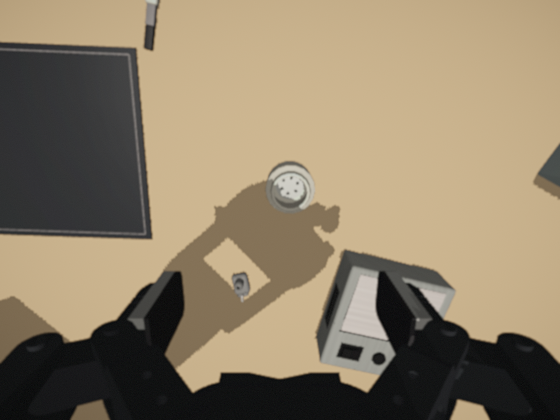

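```bash
cat >> h.py <<'E'
def cont(im,win,fn):
    hsv=cv2.cvtColor(im["color"],cv2.COLOR_RGB2HSV).astype(int); x0,y0,x1,y1=win
    m=np.zeros(hsv.shape[:2],np.uint8); m[y0:y1,x0:x1]=fn(hsv)[y0:y1,x0:x1]
    return max(cv2.findContours(m,0,cv2.CHAIN_APPROX_NONE)[0],key=cv2.contourArea)[:,0,:]
def cyl(im,cn,h,z0=0):
    "centre,diameters of upright cylinder from its silhouette: far edge at top, near edge at base"
    o=np.array(im["xyz"])[:2]; T=plane(im,cn,z0+h)[:,:2]; B=plane(im,cn,z0)[:,:2]
    d=T.mean(0)-o; d/=np.linalg.norm(d); n=np.array([-d[1],d[0]])
    far=((T-o)@d).max(); near=((B-o)@d).min(); s=(T-o)@n
    return o+d*(far+near)/2+n*(s.max()+s.min())/2, far-near, np.ptp(s)
E
python3 - <<'E'
from h import *
import pickle
im=pickle.load(open("w1.pkl","rb")); hsv=cv2.cvtColor(im["color"],cv2.COLOR_RGB2HSV)
print(hsv[165:215:8,290].tolist(), hsv[190,250:330:8].tolist(), hsv[285,215:265:6].tolist())
f=lambda h:h[...,1]<70
c=cont(im,(255,145,325,225),f); print("jar",c.min(0),c.max(0),cyl(im,c,.038))
c=cont(im,(222,262,258,310),f); Q=plane(im,c,.008)[:,:2]; print("mold",cv2.minAreaRect((Q*1000).astype(np.float32)),c.min(0),c.max(0))
M=cv2.moments(c); print(plane(im,[[M['m10']/M['m00'],M['m01']/M['m00']]],.008))
t=pickle.load(open("top0.pkl","rb")); c=cont(t,(378,169,416,207),f); print("top jar",cyl(t,c,.038))
save(im,"w1c.png",(215,140,345,310),3.4)
E
```

```text
[[22, 29, 160], [33, 14, 169], [24, 12, 207], [27, 11, 205], [27, 12, 186], [19, 32, 87], [18, 62, 127]] [[17, 86, 133], [18, 87, 132], [20, 37, 124], [23, 30, 135], [27, 12, 192], [27, 11, 205], [27, 11, 201], [23, 27, 160], [20, 34, 194], [19, 75, 205]] [[17, 87, 132], [18, 87, 132], [18, 88, 131], [18, 62, 156], [19, 15, 134], [19, 14, 145], [19, 76, 201], [19, 76, 205], [19, 81, 182]]
jar [265 161] [315 213] (array([ 0.59936857, -0.26906513]), np.float64(0.05064863209643553), np.float64(0.05194637950695649))
mold ((456.9224853515625, -247.65939331054688), (40.526451110839844, 20.196489334106445), 23.322996139526367) [232 273] [249 302]
[[ 0.4599464 -0.2460898  0.008    ]]
top jar (array([ 0.60099871, -0.2691719 ]), np.float64(0.04798556368779139), np.float64(0.05025440603932069))
```

View pics/w1c.png

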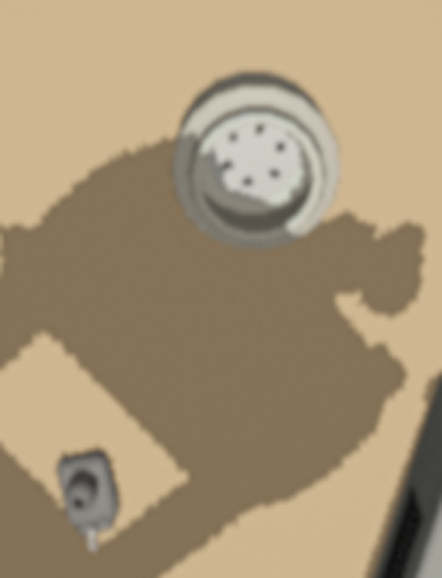

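The wrist view shows the jar at (290,187) and the mold at (240,287). The jar measures 51–52 mm at (0.599, -0.269), and both views agree. The mold is at about (0.460, -0.246) with its axis at 23°.

```bash
python3 -m handwheel '0 -1 -12 0 0 0 1;0 -1 -12 0 0 0 1;0 -1 -12 0 0 0 1;0 -1 -12 0 0 0 1;0 -1 -12 0 0 0 1;0 -1 -12 0 0 0 1'
```

```text
time_s: 1.98
position: [0.5953, -0.2721, 0.114]
tool_rot: [[0.965, 0.262, 0.003], [0.262, -0.965, -0.002], [0.002, 0.003, -1.0]]
ft_force: [0.2, 0.4, -1.2]
grip_width: 0.0857
gripper_force: 0.0
```

```bash
python3 -m handwheel '0.4 0.2 -5 0 0 0 1;0.4 0.2 -9 0 0 0 1;0.4 0.2 -10.4 0 0 0 1;0.4 0.2 -10.4 0 0 0 1;0.4 0.2 -10.4 0 0 0 1;0.4 0.2 -10.4 0 0 0 0.4;0.4 0.2 -10.4 0 0 0 0.4;0.4 0.2 -10.4 0 0 0 0.4' 30
python3 -m handwheel '0 0 0 0 0 0 0.4;0 0 0 0 0 0 0.4;0 0 0 0 0 0 0.4;0 0 0 0 0 0 0.4;0 0 0 0 0 0 0.4'
```

```text
time_s: 2.65
position: [0.6, -0.2693, 0.0099]
tool_rot: [[0.965, 0.264, 0.004], [0.264, -0.965, -0.002], [0.003, 0.003, -1.0]]
ft_force: [-2.2, -0.3, 28.1]
grip_width: 0.0523
gripper_force: 27.2
time_s: 3.07
position: [0.6, -0.2692, 0.0101]
tool_rot: [[0.965, 0.264, 0.003], [0.264, -0.965, -0.002], [0.003, 0.003, -1.0]]
ft_force: [-1.0, 1.0, 8.5]
grip_width: 0.0522
gripper_force: 30.5
```

```bash
python3 -m handwheel '0 0 4 0 0 0 0.4;0 0 8 0 0 0 0.4;0.3 3 10 0 0 0 0.4;0.7 7 10 0 0 0 0.4;1 11 10 0 0 0 0.4;1.5 15 10 0 0 0 0.4;2 19 10 0 0 0 0.4;2.3 23 10 0 0 0 0.4'
python3 -m handwheel '0.7 4 0 0 0 0 0.4;0.7 7.8 0 0 0 0 0.4;0.7 7.8 0 0 0 0 0.4;0.7 7.8 -4 0 0 0 0.4;0.7 7.8 -7.5 0 0 0 0.4;0.7 7.8 -9 0 0 0 0.4;0.7 7.8 -9.4 0 0 0 0.4;0.7 7.8 -9.4 0 0 0 0.4'
python3 -m handwheel '0 0 -0.1 0 0 0 0.4;0 0 -0.2 0 0 0 0.4;0 0 -0.3 0 0 0 0.4;0 0 -0.3 0 0 0 0.4'
```

```text
time_s: 3.73
position: [0.6223, -0.0368, 0.1087]
tool_rot: [[0.965, 0.263, 0.002], [0.263, -0.965, -0.001], [0.002, 0.001, -1.0]]
ft_force: [0.9, -0.7, -0.7]
grip_width: 0.0519
gripper_force: 31.9
time_s: 4.4
position: [0.6288, 0.0394, 0.0136]
tool_rot: [[0.965, 0.264, -0.001], [0.264, -0.965, 0.0], [-0.001, -0.0, -1.0]]
ft_force: [-0.8, -0.8, 0.8]
grip_width: 0.0517
gripper_force: 32.7
time_s: 4.73
position: [0.6298, 0.0392, 0.0124]
tool_rot: [[0.965, 0.264, 0.003], [0.264, -0.965, -0.0], [0.003, 0.001, -1.0]]
ft_force: [-2.7, -0.3, 10.4]
grip_width: 0.0519
gripper_force: 33.5
```

```bash
python3 -m handwheel '0 0 0 0 0 0 0.6;0 0 0 0 0 0 0.85;0 0 0 0 0 0 0.85;0 0 0 0 0 0 0.85;0 0 4 0 0 0 1;0 0 8 0 0 0 1;0 0 12 0 0 0 1;0 0 18 0 0 0 1'
python3 -m handwheel '-9 10 4 0 0 0 1;-9 10 4 0 0 0 1;-9 10 4 0 0 0 1;-9 10 4 0 0 0 1;-18 21 4 0 0 0 1;-18 21 4 0 0 0 1;-18 21 4 0 0 0 1;-18 21 4 0 0 0 1'
python3 - <<'E'
from h import *
import pickle
im=get_image("wrist"); save(im,"w2.png"); pickle.dump(im,open("w2.pkl","wb"))
t=get_image("top"); pickle.dump(t,open("t2.pkl","wb"))
f=lambda h:(h[...,1]<70)&(h[...,2]>90)
t0=pickle.load(open("top0.pkl","rb")); c=cont(t0,(156,235,202,279),f); print("lid top",cyl(t0,c,.012))
print(status.observe()["position"],proj(im,[[.4505,.2554,.012],[.629,.039,.04]]))
E
```

```text
time_s: 5.4
position: [0.6285, 0.0395, 0.1736]
tool_rot: [[0.965, 0.264, -0.001], [0.264, -0.965, 0.0], [-0.001, -0.0, -1.0]]
ft_force: [0.3, -0.2, -0.4]
grip_width: 0.0854
gripper_force: 0.0
time_s: 6.07
position: [0.4462, 0.252, 0.2121]
tool_rot: [[0.964, 0.266, -0.001], [0.266, -0.964, 0.001], [-0.001, -0.001, -1.0]]
ft_force: [0.5, 0.1, 0.6]
grip_width: 0.0851
gripper_force: 0.0
lid top (array([0.45053441, 0.25578331]), np.float64(0.0519092199472343), np.float64(0.051960189135956))
[0.44741821 0.25125166 0.21216093] [[277.79146398 181.49116552]
 [571.77530111  58.45072451]]
```

View pics/w2.png

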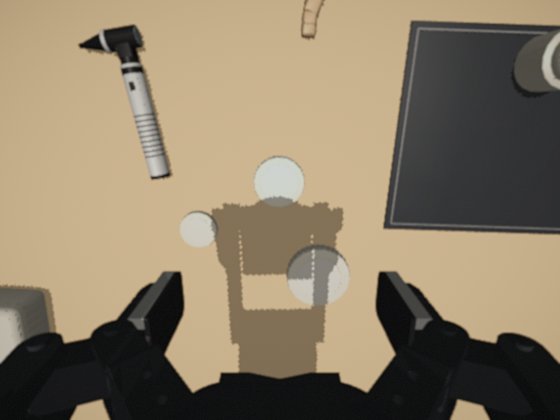

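The lid is at (279,181), where it was predicted at (278,181). The otoscope, mat edge and standing jar are also in view. I'm measuring the rest from this pair before gripping.

```bash
python3 - <<'E'
from h import *
import pickle
im=pickle.load(open("w2.pkl","rb")); t=pickle.load(open("t2.pkl","rb"));t0=pickle.load(open("top0.pkl","rb"))
f=lambda h:(h[...,1]<70)
c=cont(im,(235,140,322,220),f); print("lid wrist",cyl(im,c,.012))
# otoscope wrist: handle pixels
def axis(I,win,fn,z):
    hsv=cv2.cvtColor(I["color"],cv2.COLOR_RGB2HSV).astype(int); x0,y0,x1,y1=win
    m=np.zeros(hsv.shape[:2],np.uint8); m[y0:y1,x0:x1]=fn(hsv)[y0:y1,x0:x1]
    n,l,s,_=cv2.connectedComponentsWithStats(m); k=1+s[1:,4].argmax(); yx=np.argwhere(l==k)
    P=plane(I,yx[:,::-1],z)[:,:2]; mu=P.mean(0); e=np.linalg.eigh(np.cov(P.T))[1][:,1]; e*=np.sign(e[0]); s=(P-mu)@e; n=(P-mu)@[-e[1],e[0]]
    return mu,e,s,n
for I,w,nm in((im,(115,66,176,182),"wrist"),(t0,(104,226,134,274),"top")):
    mu,e,s,n=axis(I,w,f,.01); print("oto",nm,mu.round(4),np.degrees(np.arctan2(e[1],e[0])).round(1),"tail",(mu+e*s.min()).round(4),"front",(mu+e*s.max()).round(4),"width",np.ptp(n).round(4))
# aid in top
g=lambda h:(h[...,2]<0)
hsv=cv2.cvtColor(t0["color"],cv2.COLOR_RGB2HSV); print(hsv[184,166:188].tolist())
# mat near corner in wrist
print("corners",plane(im,[[412,22],[385,228]],.003)[:,:2].round(4).tolist())
c=cont(t,(262,150,310,215),lambda h:(h[...,2]>105)&(h[...,1]<70)); print("jar px",c.min(0),c.max(0), proj(t,[[.629,.039,.04]]),cyl(t,c,.038,.003))
E
```

```text
lid wrist (array([0.4494166 , 0.25423946]), np.float64(0.05346760153842102), np.float64(0.05431355696116984))
oto wrist [0.4739 0.4008] 24.4 tail [0.4216 0.3771] front [0.5224 0.4228] width 0.0225
oto top [0.4744 0.4013] 24.2 tail [0.4258 0.3794] front [0.5271 0.425 ] width 0.0201
[[16, 100, 163], [16, 100, 161], [16, 102, 163], [15, 98, 164], [15, 103, 141], [17, 104, 127], [16, 112, 134], [15, 111, 143], [15, 108, 154], [15, 100, 163], [15, 109, 129], [15, 117, 72], [15, 111, 76], [16, 102, 145], [16, 100, 164], [16, 99, 163], [16, 100, 161], [16, 99, 162], [16, 99, 162], [16, 101, 162], [16, 101, 161], [16, 99, 162]]
corners [[0.6305, 0.1731], [0.4294, 0.1236]]
jar px [262 167] [278 188] [[267.63352937 178.31243294]] (array([0.63480761, 0.0351879 ]), np.float64(0.04400574070704236), np.float64(0.04143988925678926))
```

```bash
python3 -m handwheel '0.1 0.5 -4 0 0 0 0.9;0.1 0.5 -8 0 0 0 0.9;0.1 0.5 -12 0 0 0 0.9;0.1 0.5 -16 0 0 0 0.9;0.1 0.5 -18 0 0 0 0.9;0.1 0.5 -19.5 0 0 0 0.9;0.1 0.5 -20 0 0 0 0.9;0.1 0.5 -20 0 0 0 0.9'
python3 -m handwheel '0 0 -0.4 0 0 0 0.5;0 0 -0.4 0 0 0 0.45;0 0 -0.4 0 0 0 0.45;0 0 -0.4 0 0 0 0.45;0 0 -0.4 0 0 0 0.45;0 0 -0.4 0 0 0 0.45;0 0 -0.4 0 0 0 0.45' 25
```

```text
time_s: 6.83
position: [0.4504, 0.2536, 0.0109]
tool_rot: [[0.965, 0.263, -0.002], [0.263, -0.965, -0.001], [-0.002, 0.0, -1.0]]
ft_force: [-0.1, -0.2, 0.5]
grip_width: 0.0769
gripper_force: 0.0
time_s: 7.42
position: [0.4519, 0.255, 0.0107]
tool_rot: [[0.965, 0.264, 0.006], [0.264, -0.965, 0.002], [0.006, 0.0, -1.0]]
ft_force: [-1.1, -0.1, 15.9]
grip_width: 0.0383
gripper_force: 7.5
```

The fingertips slid over the lid's top because the pads retract while open. I'll lift, reopen and go about 9 mm lower.

```bash
python3 -m handwheel '0 0 2 0 0 0 0.45;0 0 3 0 0 0 0.9;0 0 3 0 0 0 0.9;0 0 3 0 0 0 0.9;0 0 3 0 0 0 0.9;0 0 10 0 0 0 0.9;0 0 10 0 0 0 0.9;0 0 10 0 0 0 0.9'
python3 - <<'E'
from h import *
import pickle
im=get_image("wrist"); t=get_image("top"); print(status.observe()["position"])
uv=proj(im,[[.45,.255,.012]])[0]; print(uv); save(im,"w3.png")
c=cont(t,(150,230,205,282),lambda h:(h[...,1]<70)&(h[...,2]>110)); print(cyl(t,c,.012))
E
```

```text
time_s: 8.08
position: [0.452, 0.2552, 0.112]
tool_rot: [[0.965, 0.264, 0.007], [0.264, -0.965, 0.002], [0.008, -0.0, -1.0]]
ft_force: [0.9, 2.1, -0.1]
grip_width: 0.077
gripper_force: 0.0
[0.4500584  0.25450327 0.10795168]
[279.13894569 217.6199973 ]
(array([0.45462273, 0.2332661 ]), np.float64(0.002386542823956478), np.float64(0.004908696367603717))
```

View pics/w3.png

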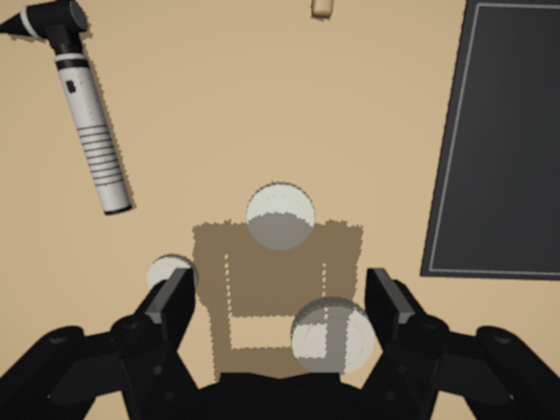

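The lid is still flat at (281,216), predicted (279,218). I'm descending lower to grip it.

```bash
python3 -m handwheel '0 0 -4 0 0 0 0.9;0 0 -7 0 0 0 0.9;0 0 -9 0 0 0 0.9;0 0 -10 0 0 0 0.9;0 0 -10.8 0 0 0 0.9;0 0 -10.8 0 0 0 0.9;0 0 -10.8 0 0 0 0.6;0 0 -10.8 0 0 0 0.5' 25
python3 -m handwheel '0 0 0 0 0 0 0.5;0 0 0 0 0 0 0.5;0 0 0 0 0 0 0.5;0 0 0 0 0 0 0.5;0 0 0 0 0 0 0.5'
```

```text
time_s: 8.85
position: [0.4505, 0.2547, 0.0008]
tool_rot: [[0.965, 0.264, 0.002], [0.264, -0.965, 0.0], [0.002, -0.0, -1.0]]
ft_force: [-0.6, 0.1, 2.0]
grip_width: 0.0544
gripper_force: 4.1
time_s: 9.27
position: [0.4505, 0.2547, 0.0012]
tool_rot: [[0.965, 0.264, 0.002], [0.264, -0.965, 0.001], [0.002, 0.0, -1.0]]
ft_force: [-1.3, -0.7, 7.8]
grip_width: 0.0526
gripper_force: 26.3
```

```bash
python3 -m handwheel '0 0 4 0 0 0 0.5;0 0 8 0 0 0 0.5;0 0 12 0 0 0 0.5;1.5 -4 14 0 0 0 0.5;3 -8 14 0 0 0 0.5;4.5 -12 14 0 0 0 0.5;6 -15.5 14 0 0 0 0.5;7.5 -19 14 0 0 0 0.5'
python3 -m handwheel '2.5 -4.5 0 0 0 0 0.5;2.5 -4.5 0 0 0 0 0.5;2.5 -4.5 0 0 0 0 0.5'
python3 - <<'E'
from h import *
import pickle
im=get_image("wrist"); t=get_image("top"); print(status.observe()["position"]); pickle.dump((im,t),open("w4.pkl","wb"))
a=np.hstack([im["color"],cv2.resize(t["color"][130:270,230:330],(240,420)[::1])])[...,::-1]
cv2.imwrite("pics/w4.png",a); print(proj(im,[[.629,.039,.04]]),proj(t,[[.629,.039,.04]]))
E
```

```text
time_s: 9.93
position: [0.5254, 0.0626, 0.1408]
tool_rot: [[0.965, 0.264, 0.001], [0.264, -0.965, -0.0], [0.001, 0.0, -1.0]]
ft_force: [1.0, 0.8, -1.0]
grip_width: 0.0526
gripper_force: 26.7
time_s: 10.18
position: [0.5512, 0.0168, 0.1401]
tool_rot: [[0.966, 0.26, 0.001], [0.26, -0.966, -0.0], [0.001, 0.001, -1.0]]
ft_force: [0.8, 0.1, -0.5]
grip_width: 0.0527
gripper_force: 26.7
[0.5496097  0.01981614 0.14005452]
[[277.87632882 103.89017218]] [[267.63352937 178.31243294]]
```

View pics/w4.png

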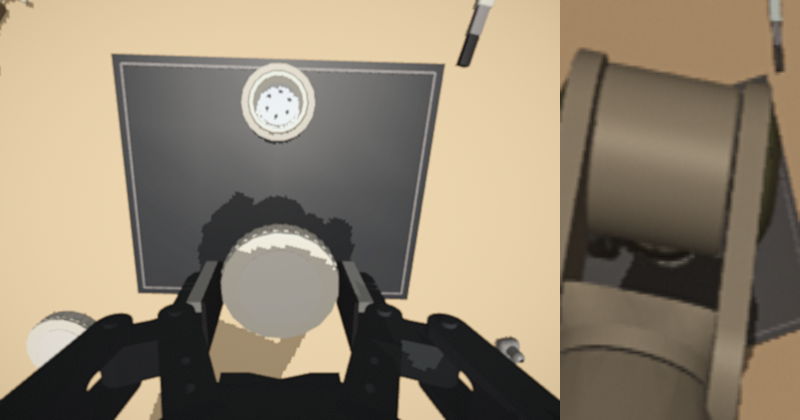

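The wrist view shows the jar upright on the mat at (278,102) and the lid level in the fingers at (281,283). I'm measuring both in this one picture.

```bash
python3 - <<'E'
from h import *
import pickle
im,t=pickle.load(open("w4.pkl","rb"))
c=cont(im,(225,55,330,150),lambda h:h[...,2]>125); print("jar",c.min(0),c.max(0),cyl(im,c,.038,.003))
# mat corners by fitting the dark quad's edges
print("mat",plane(im,[[113,54],[444,65],[408,298],[138,292]],.003)[:,:2].round(4).tolist())
# lid top: lateral extremes + front rim of top face
for z in(.150,.153): print("lid top",z,plane(im,[[222,283],[339,283],[281,234],[281,338],[281,226]],z)[:,:2].round(4).tolist())
E
```

```text
jar [225  55] [329 140] (array([0.6305899 , 0.03986694]), np.float64(0.05879893435461002), np.float64(0.07112040237630679))
mat [[0.6319, 0.1719], [0.6913, -0.0784], [0.4907, -0.1279], [0.4296, 0.1245]]
lid top 0.15 [[0.5459, 0.0424], [0.5596, -0.0086], [0.5755, 0.0228], [0.5245, 0.009], [0.579, 0.0238]]
lid top 0.153 [[0.5476, 0.0422], [0.561, -0.0076], [0.5766, 0.0231], [0.5267, 0.0096], [0.58, 0.0241]]
```

```bash
python3 - <<'E'
from h import *
import pickle
im,t=pickle.load(open("w4.pkl","rb"))
hsv=cv2.cvtColor(im["color"],cv2.COLOR_RGB2HSV)
g=im["color"][50:150,230:326]; m=((hsv[...,1]<60)&(hsv[...,2]>110)).astype(np.uint8)[66:150,230:326]
c=max(cv2.findContours(m,0,1)[0],key=cv2.contourArea)[:,0]+[230,66]; print(c.min(0),c.max(0))
A=plane(im,[[278,63],[241,102],[315,102]],.041); B=plane(im,[[278,141]],.003); print(A.round(4),B.round(4),(A[0]+B[0])/2,(A[1]+A[2])/2)
# rim: bright ring opening -> circle fit of neck inner opening (dark/insert boundary)
print(plane(im,[[278,72],[278,133],[247,102],[309,102]],.053).round(4))
print(hsv[58:146:3,278].tolist())
E
```

```text
[230  66] [325 149]
[[0.6542 0.0457 0.041 ]
 [0.6235 0.0641 0.041 ]
 [0.6369 0.0143 0.041 ]] [[0.6015 0.0317 0.003 ]] [0.62788358 0.03867859 0.022     ] [0.63020116 0.03922633 0.041     ]
[[0.6476 0.0438 0.053 ]
 [0.6106 0.0339 0.053 ]
 [0.6245 0.0589 0.053 ]
 [0.6352 0.0193 0.053 ]]
[[18, 61, 208], [18, 9, 143], [22, 22, 220], [23, 22, 228], [25, 22, 198], [42, 11, 241], [23, 24, 180], [21, 26, 168], [25, 17, 163], [25, 9, 163], [98, 5, 207], [102, 6, 202], [105, 8, 244], [101, 8, 244], [103, 7, 244], [100, 6, 243], [100, 6, 243], [100, 6, 243], [95, 6, 243], [96, 5, 232], [90, 5, 241], [90, 4, 242], [70, 3, 226], [30, 12, 195], [33, 10, 238], [21, 27, 182], [21, 23, 222], [23, 25, 207], [60, 3, 74], [20, 6, 125]]
```

```bash
python3 -m handwheel '4 1 0 0 0 0 0.5;7.8 2.1 0 0 0 0 0.5;7.8 2.1 0 0 0 0 0.5;7.8 2.1 -3 0 0 0 0.5;7.8 2.1 -6 0 0 0 0.5;7.8 2.1 -7.6 0 0 0 0.5;7.8 2.1 -7.6 0 0 0 0.5;7.8 2.1 -7.6 0 0 0 0.5'
python3 -m handwheel '0 0 -0.5 0 0 0 0.5;0 0 -1 0 0 0 0.5;0 0 -1.3 0 0 0 0.5;0 0 -1.6 0 0 0 0.5;0 0 -1.9 0 0 0 0.5;0 0 -1.9 0 0 0 0.5'
```

```text
time_s: 10.95
position: [0.6275, 0.0419, 0.0642]
tool_rot: [[0.964, 0.265, -0.001], [0.265, -0.964, 0.0], [-0.001, -0.001, -1.0]]
ft_force: [0.1, -0.1, 0.4]
grip_width: 0.0529
gripper_force: 26.7
time_s: 11.45
position: [0.6282, 0.0404, 0.0453]
tool_rot: [[0.965, 0.264, 0.001], [0.264, -0.965, -0.0], [0.001, 0.0, -1.0]]
ft_force: [0.4, 0.3, 1.1]
grip_width: 0.0526
gripper_force: 26.7
```

```bash
python3 -m handwheel '0 0 -0.1 0 0 0 0.5;0 0 -0.1 0 0 0 0.5;0 0 0 0 0 0 0.65;0 0 0 0 0 0 0.75;0 0 0 0 0 0 0.85;0 0 0 0 0 0 0.85;0 0 3 0 0 0 0.9;0 0 6 0 0 0 0.9'
python3 -m handwheel '-4 -2 4 0 0 0 0.9;-8 -4 8 0 0 0 0.9;-8 -4 8 0 0 0 0.9;-8 -4 8 0 0 0 0.9'
python3 - <<'E'
from h import *
im=get_image("wrist"); save(im,"w5.png"); s=get_image("scene"); cv2.imwrite("pics/s5.png",cv2.resize(s["color"][170:260,230:360,::-1],None,fx=5,fy=5))
cv2.imwrite("pics/w5.png",np.hstack([im["color"][:300,130:430,::-1],cv2.resize(s["color"][180:260,220:340,::-1],(450,300),interpolation=2)]))
print(status.observe()["position"])
E
```

```text
time_s: 12.12
position: [0.6271, 0.0405, 0.104]
tool_rot: [[0.965, 0.263, -0.004], [0.264, -0.965, 0.001], [-0.004, -0.002, -1.0]]
ft_force: [0.8, -0.7, 0.1]
grip_width: 0.077
gripper_force: 0.0
time_s: 12.45
position: [0.5465, -0.0011, 0.1899]
tool_rot: [[0.965, 0.262, 0.006], [0.262, -0.965, -0.002], [0.005, 0.004, -1.0]]
ft_force: [1.4, -0.1, 1.5]
grip_width: 0.077
gripper_force: 0.0
[5.47946257e-01 1.19609865e-04 1.85914813e-01]
```

View pics/w5.png

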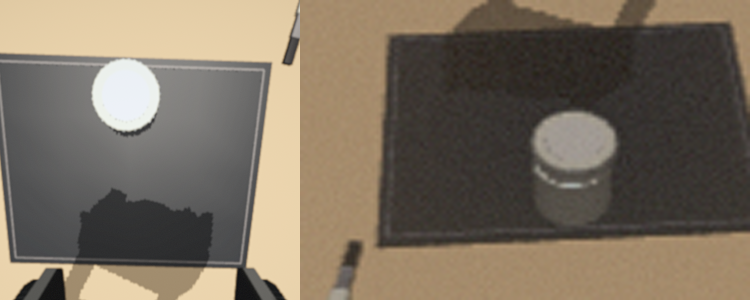

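The lid is on the jar, level and centred: (125,93) in the wrist crop, and seated over the neck in the scene crop. Next is the mold, stopping above it for a check.

```bash
python3 -m handwheel '-8.7 -24.5 0 0 0 8 0.6;-8.7 -24.5 0 0 0 8 0.6;-8.7 -24.5 0 0 0 8 0.6;-8.7 -24.5 0 0 0 8 0.6;-8.7 -24.5 0 0 0 8 0.6;-8.7 -24.5 -3 0 0 8 0.6;-8.7 -24.5 -6 0 0 8 0.6;-8.7 -24.5 -8 0 0 8 0.6'
python3 -m handwheel '0 0 -1 0 0 0 0.6;0 0 -1 0 0 0 0.6'
python3 - <<'E'
from h import *
im=get_image("wrist"); p=proj(im,[[.461,-.2445,.006]])[0]; print(p,status.observe()["position"])
x,y=p.astype(int); save(im,"w6.png",(x-60,y-45,x+60,y+45),5)
c=cont(im,(x-45,y-45,x+45,y+45),lambda h:h[...,1]<62); Q=(plane(im,c,.008)[:,:2]*1000).astype(np.float32); print(c.min(0),c.max(0),cv2.minAreaRect(Q)); print(x-60,y-45)
E
```

```text
time_s: 13.22
position: [0.4596, -0.2472, 0.1012]
tool_rot: [[0.92, 0.392, -0.003], [0.392, -0.92, 0.002], [-0.002, -0.003, -1.0]]
ft_force: [-1.1, 0.0, -0.7]
grip_width: 0.0511
gripper_force: 0.0
time_s: 13.38
position: [0.4601, -0.2438, 0.0912]
tool_rot: [[0.919, 0.395, -0.006], [0.395, -0.919, 0.005], [-0.003, -0.007, -1.0]]
ft_force: [-0.7, 0.8, 0.5]
grip_width: 0.051
gripper_force: 0.0
[281.63873506 219.14466892] [ 0.4608758  -0.24409597  0.09299585]
[269 201] [296 249] ((457.64215087890625, -247.1062774658203), (37.18582534790039, 19.22517967224121), 25.778104782104492)
221 174
```

View pics/w6.png

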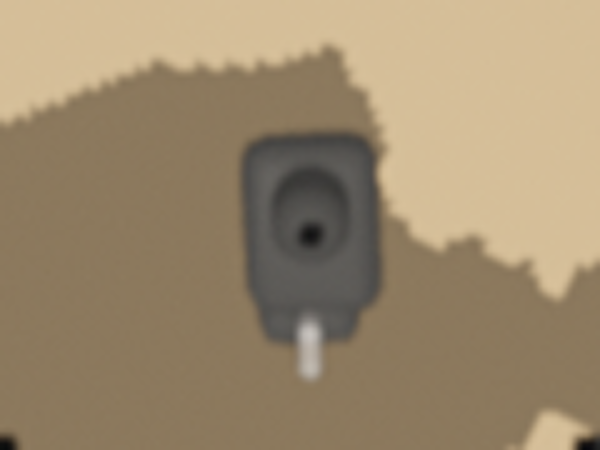

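The mold is right under the tool, shell at (283,218), aligned with the fingers and 19 mm wide. Now the grip.

```bash
python3 -m handwheel '0 -0.1 -4 0 0 0 0.6;0 -0.1 -7 0 0 0 0.6;0 -0.1 -8.5 0 0 0 0.6;0 -0.1 -9 0 0 0 0.6;0 -0.1 -9 0 0 0 0.6;0 -0.1 -9 0 0 0 0.15;0 -0.1 -9 0 0 0 0.15;0 -0.1 -9 0 0 0 0.15' 20
python3 -m handwheel '0 0 0 0 0 0 0.15;0 0 0 0 0 0 0.15;0 0 0 0 0 0 0.15;0 0 0 0 0 0 0.15;0 0 0 0 0 0 0.15;0 0 0 0 0 0 0.15'
```

```text
time_s: 14.1
position: [0.4617, -0.2459, 0.0064]
tool_rot: [[0.918, 0.396, 0.002], [0.396, -0.918, -0.002], [0.001, 0.002, -1.0]]
ft_force: [-0.1, 1.9, 4.8]
grip_width: 0.0193
gripper_force: 20.5
time_s: 14.6
position: [0.4617, -0.246, 0.0064]
tool_rot: [[0.919, 0.395, 0.002], [0.395, -0.919, -0.002], [0.001, 0.003, -1.0]]
ft_force: [0.5, 0.9, 6.9]
grip_width: 0.0195
gripper_force: 20.7
```

```bash
python3 -m handwheel '0 0 4 0 0 0 0.15;0 0 8 0 0 0 0.15;1.5 4 9 0 0 0 0.15;3 8 9 0 0 -4 0.15;4.5 12 9 0 0 -8 0.15;6 16 9 0 0 -8 0.15;7.5 20 9 0 0 -8 0.15;9 24 9 0 0 -8 0.15'
python3 -m handwheel '1 2.8 0 0 0 0 0.15;1 2.8 0 0 0 0 0.15;1 2.8 -3 0 0 0 0.15;1 2.8 -6 0 0 0 0.15;1 2.8 -8 0 0 0 0.15;1 2.8 -8.5 0 0 0 0.15;1 2.8 -8.8 0 0 0 0.15;1 2.8 -8.8 0 0 0 0.15'
python3 -m handwheel '0 0 0 0 0 0 0.25;0 0 0 0 0 0 0.45;0 0 0 0 0 0 0.6;0 0 0 0 0 0 0.6;0 0 4 0 0 0 0.6;0 0 8 0 0 0 0.6;0 0 12 0 0 0 0.6;0 0 16 0 0 0 0.6'
python3 -m handwheel '-2 4 2 0 0 0 1;-4 8 2 0 0 0 1;-6 12 2 0 0 0 1;-6 16 2 0 0 0 1;-6 20 2 0 0 0 1;-6 20 2 0 0 0 1;-6 20 2 0 0 0 1'
python3 - <<'E'
from h import *
import pickle
im=get_image("wrist");t=get_image("top"); print(status.observe()["position"]); pickle.dump((im,t),open("w7.pkl","wb"))
cv2.imwrite("pics/w7.png",np.hstack([im["color"],cv2.resize(t["color"][130:270,140:330],(240,177)).repeat(1,0) if 0 else np.pad(cv2.resize(t["color"][150:270,165:345],(240,160),interpolation=2),((0,260),(0,0),(0,0)))])[...,::-1])
print(proj(im,[[.561,.0225,.01],[.66,.22,.005]]))
E
```

```text
time_s: 15.27
position: [0.5489, -0.0105, 0.0958]
tool_rot: [[0.965, 0.263, 0.001], [0.263, -0.965, -0.0], [0.001, 0.001, -1.0]]
ft_force: [0.9, -0.5, 1.0]
grip_width: 0.0191
gripper_force: 20.0
time_s: 15.93
position: [0.5582, 0.0153, 0.0082]
tool_rot: [[0.965, 0.263, -0.0], [0.263, -0.965, -0.0], [-0.0, 0.0, -1.0]]
ft_force: [-1.0, 0.3, -0.4]
grip_width: 0.0197
gripper_force: 22.2
time_s: 16.6
position: [0.558, 0.0155, 0.169]
tool_rot: [[0.965, 0.264, -0.0], [0.264, -0.965, 0.0], [-0.0, -0.0, -1.0]]
ft_force: [0.3, 0.5, 0.2]
grip_width: 0.0513
gripper_force: 0.0
time_s: 17.18
position: [0.4978, 0.2178, 0.187]
tool_rot: [[0.964, 0.267, 0.0], [0.267, -0.964, 0.0], [0.0, -0.0, -1.0]]
ft_force: [0.5, -1.2, 0.7]
grip_width: 0.0853
gripper_force: 0.0
[0.49840772 0.21505531 0.18683986]
[[487.47885549 182.84603433]
 [327.16552963  13.99335803]]
```

View pics/w7.png

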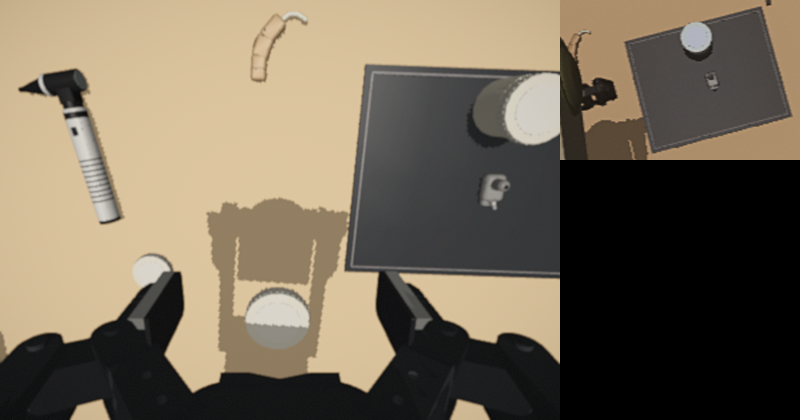

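The wrist view shows the aid at (270,47), otoscope (90,150), and the mold upright on the mat at (490,190), placed about 7 mm to the right because the travel rows fell short. I'm measuring mold, mat and aid.

```bash
python3 - <<'E'
from h import *
import pickle
im,t=pickle.load(open("w7.pkl","rb"))
# mold in top: bright-ish on mat
hsv=cv2.cvtColor(t["color"],cv2.COLOR_RGB2HSV)
c=cont(t,(266,198,286,222),lambda h:h[...,2]>85); Q=(plane(t,c,.012)[:,:2]*1000).astype(np.float32); print("mold top",c.min(0),c.max(0),cv2.minAreaRect(Q))
c=cont(im,(470,165,520,215),lambda h:h[...,2]>105); Q=(plane(im,c,.010)[:,:2]*1000).astype(np.float32); print("mold wrist",c.min(0),c.max(0),cv2.minAreaRect(Q))
# mat top view now
m=((hsv[...,2]<80)).astype(np.uint8); w=np.zeros_like(m); w[145:275,205:350]=1
cn=max(cv2.findContours(m*w,0,1)[0],key=cv2.contourArea); r=cv2.minAreaRect((plane(t,cn[:,0],.003)[:,:2]*1000).astype(np.float32)); print("mat",r)
# aid in wrist
h=cv2.cvtColor(im["color"],cv2.COLOR_RGB2HSV); print(h[45,240:310:4].tolist())
lab=cv2.cvtColor(im["color"],cv2.COLOR_RGB2LAB).astype(int); print(lab[45,240:310:4].tolist())
save(im,"w7c.png",(225,0,325,95),6)
E
```

```text
mold top [274 204] [283 216] ((555.896484375, 14.895940780639648), (29.27857208251953, 16.868864059448242), 12.791312217712402)
mold wrist [482 175] [509 209] ((555.5800170898438, 13.969334602355957), (24.476552963256836, 33.46958541870117), 86.3700942993164)
mat ((560.8746337890625, 24.646942138671875), (208.53448486328125, 260.4522705078125), 13.424978256225586)
[[19, 71, 215], [19, 71, 216], [19, 72, 216], [19, 79, 194], [17, 80, 200], [18, 71, 216], [18, 68, 219], [18, 72, 212], [18, 93, 143], [19, 72, 217], [19, 72, 216], [19, 72, 216], [19, 72, 216], [19, 72, 216], [19, 72, 216], [19, 72, 216], [19, 73, 216], [19, 71, 215]]
[[201, 131, 150], [202, 131, 150], [202, 130, 150], [181, 131, 150], [184, 132, 150], [201, 132, 149], [204, 131, 148], [197, 132, 149], [134, 131, 148], [203, 130, 150], [202, 130, 150], [202, 130, 150], [202, 130, 150], [202, 130, 150], [202, 130, 150], [202, 130, 150], [202, 130, 151], [202, 130, 150]]
```

View pics/w7c.png

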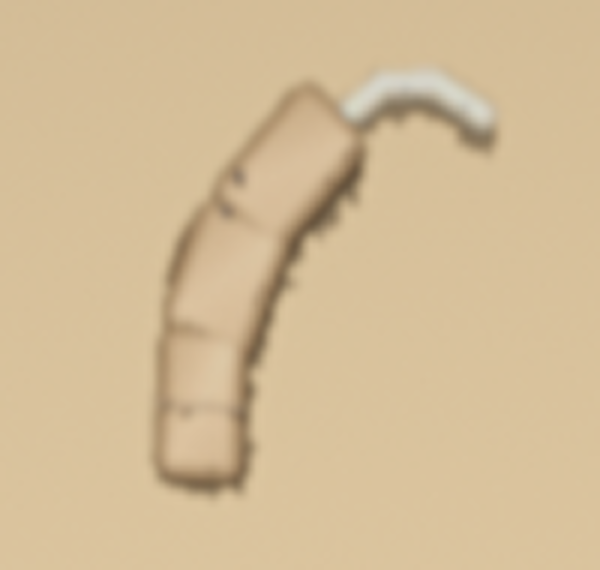

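The crop shows the aid's case running from its blunt end at (258,79) to its hook end at (280,18), with the middle near (264,44) and the hook to the right, which is local -y.

```bash
python3 - <<'E'
from h import *
import pickle
im,t=pickle.load(open("w7.pkl","rb"))
px=np.array([[200,472],[333,112],[232,270],[172,320],[255,330],[185,250],[285,262],[490,120]])/6+[225,0]
P=plane(im,px,.009)[:,:2]; print(P.round(4).tolist()); d=P[1]-P[0]; print("chord",np.linalg.norm(d),np.degrees(np.arctan2(d[1],d[0])),(P[0]+P[1])/2)
a=np.degrees(np.arctan2(d[1],d[0])); R=d/np.linalg.norm(d); L=np.array([-R[1],R[0]])
for p in P: print((p-P[2])@R,(p-P[2])@L)
E
```

```text
[[0.5932, 0.2643], [0.6448, 0.2579], [0.6211, 0.2667], [0.6123, 0.2735], [0.6142, 0.2614], [0.6218, 0.274], [0.6242, 0.2594], [0.6498, 0.2359]]
chord 0.05198287893986382 -7.1293614356090735 [0.61897609 0.26111002]
-0.027391142547370812 -0.005776164839088553
0.024591736392493006 -0.005776164839088552
0.0 0.0
-0.009604941005237809 0.00570207555223319
-0.006121587713131423 -0.006120154759157247
-0.00020188534684467704 0.00732997566319588
0.0039771116062443535 -0.006776867483400924
0.032350225572605446 -0.027007413185485572
```

```bash
python3 -m handwheel '4 1.7 -2 0 0 -6 0.5;8 3.4 -5 0 0 -12 0.5;12.1 5.1 -8 0 0 -18 0.5;12.1 5.1 -11 0 0 -22.3 0.5;12.1 5.1 -12 0 0 -22.3 0.5;12.1 5.1 -12 0 0 -22.3 0.5;12.1 5.1 -12 0 0 -22.3 0.5'
python3 - <<'E'
from h import *
im=get_image("wrist"); p=proj(im,[[.619,.2665,.009]])[0]; print(p,status.observe()["position"])
x,y=p.astype(int); save(im,"w8.png",(x-70,y-60,x+70,y+60),4)
E
```

```text
time_s: 17.87
position: [0.6195, 0.2647, 0.0665]
tool_rot: [[0.992, -0.124, -0.002], [-0.124, -0.992, -0.001], [-0.002, 0.001, -1.0]]
ft_force: [0.2, 0.6, 1.3]
grip_width: 0.0427
gripper_force: 0.0
[277.14589415 234.36326405] [0.619907   0.26521101 0.06828929]
```

View pics/w8.png

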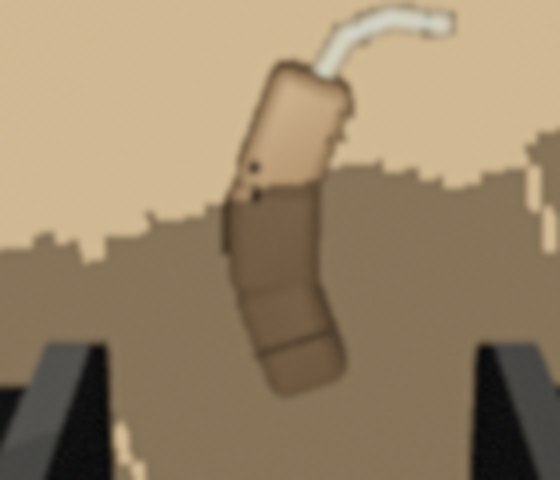

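The aid is under the tool, middle at (275,233) against a predicted (277,234), and square to the fingers. Now the grip.

```bash
python3 -m handwheel '0 0.1 -3 0 0 0 0.5;0 0.1 -5 0 0 0 0.5;0 0.1 -6.4 0 0 0 0.5;0 0.1 -6.4 0 0 0 0.5;0 0.1 -6.4 0 0 0 0.5;0 0.1 -6.4 0 0 0 0.1;0 0.1 -6.4 0 0 0 0.1;0 0.1 -6.4 0 0 0 0.1' 20
python3 -m handwheel '0 0 0 0 0 0 0.1;0 0 0 0 0 0 0.1;0 0 0 0 0 0 0.1;0 0 0 0 0 0 0.1;0 0 0 0 0 0 0.1'
```

```text
time_s: 18.58
position: [0.6203, 0.2678, 0.0052]
tool_rot: [[0.993, -0.122, 0.003], [-0.122, -0.993, 0.001], [0.003, -0.001, -1.0]]
ft_force: [-0.7, -0.0, 6.1]
grip_width: 0.0145
gripper_force: 19.4
time_s: 19.0
position: [0.6202, 0.2678, 0.0051]
tool_rot: [[0.993, -0.122, 0.003], [-0.122, -0.993, 0.001], [0.003, -0.001, -1.0]]
ft_force: [-1.3, 0.5, 7.0]
grip_width: 0.0147
gripper_force: 19.5
```

```bash
python3 -m handwheel '0 0 4 0 0 0 0.1;0 0 8 0 0 0 0.1;0 0 12 0 0 0 0.1;0 -4 12 0 0 5 0.1;0 -8 12 0 0 10 0.1;0 -12 12 0 0 15 0.1;-1 -15.5 12 0 0 20.5 0.1;-1 -15.5 12 0 0 20.5 0.1'
python3 -m handwheel '-1 -4 0 0 0 0 0.1;-2 -8 0 0 0 0 0.1;-3 -12 0 0 0 0 0.1;-3 -16 0 0 0 0 0.1;-3 -16.6 0 0 0 0 0.1;-3 -16.6 0 0 0 0 0.1;-3 -16.6 -4 0 0 0 0.1;-3 -16.6 -8 0 0 0 0.1'
python3 -m handwheel '0 0 -2 0 0 0 0.1;0 0 -3 0 0 0 0.1;0 0 -3.5 0 0 0 0.1;0 0 -3.7 0 0 0 0.1;0 0 -3.8 0 0 0 0.1;0 0 -3.8 0 0 0 0.1'
```

```text
time_s: 19.67
position: [0.6087, 0.1069, 0.1239]
tool_rot: [[0.972, 0.234, 0.0], [0.234, -0.972, -0.002], [-0.0, 0.002, -1.0]]
ft_force: [0.2, -0.2, 0.7]
grip_width: 0.0142
gripper_force: 18.9
time_s: 20.33
position: [0.581, -0.0526, 0.0443]
tool_rot: [[0.972, 0.234, 0.006], [0.234, -0.972, -0.002], [0.006, 0.003, -1.0]]
ft_force: [1.2, -0.3, -1.2]
grip_width: 0.0141
gripper_force: 19.0
time_s: 20.83
position: [0.58, -0.0524, 0.0071]
tool_rot: [[0.972, 0.234, 0.002], [0.234, -0.972, -0.0], [0.002, 0.001, -1.0]]
ft_force: [-1.9, 0.7, 3.1]
grip_width: 0.0142
gripper_force: 21.7
```

```bash
python3 -m handwheel '0 0 0 0 0 0 0.2;0 0 0 0 0 0 0.35;0 0 0 0 0 0 0.5;0 0 0 0 0 0 0.5;0 0 4 0 0 0 0.5;0 0 6 0 0 0 0.5;-2.1 3.5 7 0 0 0 0.5;-2.1 6.9 7 0 0 2 0.5'
python3 -m handwheel '0 0 0 0 0 0 0.5;0 0 -3 0 0 0 0.5;0 0 -5 0 0 0 0.5;0 0 -6.6 0 0 0 0.5;0 0 -6.9 0 0 0 0.5;0 0 -6.9 0 0 0 0.2;0 0 -6.9 0 0 0 0.15;0 0 -6.9 0 0 0 0.15'
python3 -m handwheel '0 0 0 0 0 0 0.15;0 0 0 0 0 0 0.15;0 0 0 0 0 0 0.15'
```

```text
time_s: 21.5
position: [0.5575, 0.0152, 0.0774]
tool_rot: [[0.965, 0.264, 0.003], [0.264, -0.965, -0.001], [0.002, 0.001, -1.0]]
ft_force: [1.1, 0.2, -0.4]
grip_width: 0.0428
gripper_force: 0.0
time_s: 22.17
position: [0.5591, 0.0153, 0.0071]
tool_rot: [[0.964, 0.267, 0.002], [0.267, -0.964, -0.0], [0.002, 0.001, -1.0]]
ft_force: [0.2, -0.1, 0.0]
grip_width: 0.0191
gripper_force: 22.6
time_s: 22.42
position: [0.5588, 0.0154, 0.0067]
tool_rot: [[0.964, 0.267, 0.001], [0.267, -0.964, -0.0], [0.001, 0.001, -1.0]]
ft_force: [-0.6, -0.1, 4.5]
grip_width: 0.019
gripper_force: 23.1
```

Mold held at 19 mm. I lift it slightly, shift it, set it down and then back off for a look.

```bash
python3 -m handwheel '0 0 0.5 0 0 0 0.15;0.1 0.4 0.6 0 0 0 0.15;0.3 0.8 0.6 0 0 0 0.15;0.3 0.8 0.6 0 0 0 0.15;0.3 0.8 0.3 0 0 0 0.15;0.3 0.8 0.1 0 0 0 0.15;0.3 0.8 0 0 0 0 0.15;0.3 0.8 0 0 0 0 0.15'
python3 -m handwheel '0 0 0 0 0 0 0.3;0 0 0 0 0 0 0.45;0 0 0 0 0 0 0.45;0 0 0 0 0 0 0.45;0 0 4 0 0 0 0.5;0 0 8 0 0 0 0.5;0 0 12 0 0 0 0.5;0 0 16 0 0 0 0.5'
python3 -m handwheel '-2 4 1 0 0 0 0.6;-4 8 1 0 0 0 0.6;-6 12 1 0 0 0 0.6;-8 16 1 0 0 0 0.6;-9 20 1 0 0 0 0.6;-9 24 1 0 0 0 0.6;-9 28 1 0 0 0 0.6;-9 32 1 0 0 0 0.6'
python3 - <<'E'
from h import *
import pickle
im=get_image("wrist");t=get_image("top"); print(status.observe()["position"]); pickle.dump((im,t),open("w9.pkl","wb"))
cv2.imwrite("pics/w9.png",np.hstack([im["color"][:,:400],cv2.resize(t["color"][140:280,200:360],(400,350),interpolation=2)[:420] if 0 else np.pad(cv2.resize(t["color"][140:280,200:360],(400,350),interpolation=2),((0,70),(0,0),(0,0)))])[...,::-1])
c=cont(t,(266,198,290,222),lambda h:h[...,2]>85); Q=(plane(t,c,.012)[:,:2]*1000).astype(np.float32); print("mold top",cv2.minAreaRect(Q))
E
```

```text
time_s: 23.08
position: [0.5613, 0.0237, 0.0067]
tool_rot: [[0.964, 0.267, 0.0], [0.267, -0.964, 0.0], [0.0, -0.0, -1.0]]
ft_force: [-3.4, 1.4, 11.1]
grip_width: 0.0192
gripper_force: 23.9
time_s: 23.75
position: [0.561, 0.0235, 0.1676]
tool_rot: [[0.964, 0.267, -0.001], [0.267, -0.964, 0.0], [-0.001, -0.0, -1.0]]
ft_force: [0.6, -0.2, 0.0]
grip_width: 0.0427
gripper_force: 0.0
time_s: 24.42
position: [0.4706, 0.3384, 0.1761]
tool_rot: [[0.964, 0.267, 0.0], [0.267, -0.964, -0.0], [0.0, 0.0, -1.0]]
ft_force: [0.9, -0.6, -0.4]
grip_width: 0.0513
gripper_force: 0.0
[0.47031997 0.34118313 0.17543323]
mold top ((558.6909790039062, 23.13426971435547), (29.050817489624023, 15.933818817138672), 17.021236419677734)
```

View pics/w9.png

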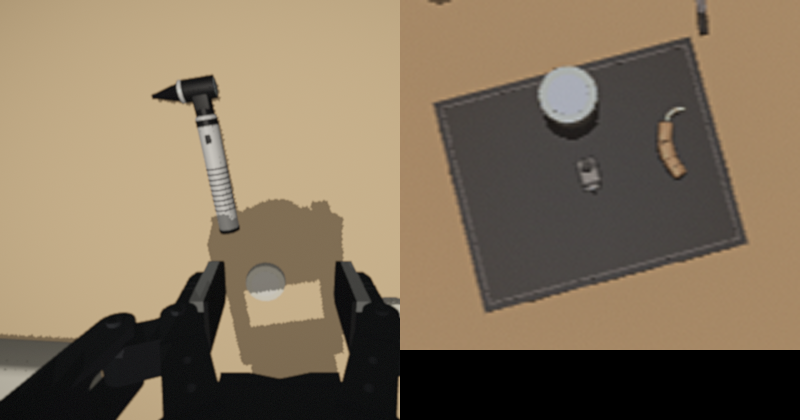

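The mold is now at (0.561, 0.024) on the mat centre. The aid looks square on the right of the mat, and the otoscope is undisturbed with its handle from (229,230) to (206,115). I'm pinning down its position.

```bash
python3 - <<'E'
from h import *
import pickle
im,t=pickle.load(open("w9.pkl","rb"))
c=cont(im,(185,105,245,240),lambda h:h[...,1]<75)
P=plane(im,c,.01)[:,:2]; e=np.array([np.cos(np.radians(24.3)),np.sin(np.radians(24.3))]); 
a=plane(im,[[229,231],[206,122],[204,112],[207,76],[152,97],[196,122],[217,120],[220,232],[239,228]],.01)[:,:2]; print(a.round(4).tolist())
d=a[1]-a[0]; print(np.degrees(np.arctan2(d[1],d[0])),np.linalg.norm(d),"from tail", [((p-a[0])@e).round(4) for p in a])
# aid in top
c=cont(t,(300,180,330,215),lambda h:(h[...,1]>75)&(h[...,2]>80)); P=(plane(t,c,.012)[:,:2]*1000).astype(np.float32); print(cv2.minAreaRect(P))
c=cont(t,(250,160,285,200),lambda h:(h[...,2]>120)); P=plane(t,c,.056)[:,:2]*1000; print("lid",cv2.minAreaRect(P.astype(np.float32)))
E
```

```text
[[0.4205, 0.3769], [0.5172, 0.4204], [0.5252, 0.4239], [0.5553, 0.4274], [0.5253, 0.4708], [0.5148, 0.4291], [0.5216, 0.4112], [0.417, 0.3853], [0.4262, 0.368]]
24.21900400538532 0.10609120511862444 from tail [np.float64(0.0), np.float64(0.1061), np.float64(0.1148), np.float64(0.1436), np.float64(0.1342), np.float64(0.1075), np.float64(0.1063), np.float64(0.0003), np.float64(0.0016)]
((581.1228637695312, -54.06669616699219), (55.206260681152344, 18.746522903442383), 15.567696571350098)
lid ((636.1663208007812, 39.90825271606445), (79.08905792236328, 65.98257446289062), 88.6019287109375)
```

```bash
python3 -m handwheel '1.9 3 -3 0 0 5 0.6;1.9 6.8 -6 0 0 8.8 0.6;1.9 6.8 -9 0 0 8.8 0.6;1.9 6.8 -11.5 0 0 8.8 0.6;1.9 6.8 -11.5 0 0 8.8 0.6;1.9 6.8 -11.5 0 0 8.8 0.6'
python3 - <<'E'
from h import *
im=get_image("wrist"); p=proj(im,[[.4898,.4082,.02]])[0]; print(p)
for i in range(1): print(status.observe()["position"])
hsv=cv2.cvtColor(im["color"],cv2.COLOR_RGB2HSV); r=int(p[1]); print([ (x,int(hsv[r,x,1])) for x in range(220,345,4)])
E
```

```text
time_s: 25.02
position: [0.4903, 0.4037, 0.0604]
tool_rot: [[0.912, 0.411, -0.002], [0.411, -0.912, -0.001], [-0.003, 0.0, -1.0]]
ft_force: [0.5, -0.2, 0.3]
grip_width: 0.0515
gripper_force: 0.0
[272.2895773  241.26815548]
[0.4911738  0.4040599  0.06224194]
[(220, 84), (224, 86), (228, 88), (232, 86), (236, 88), (240, 88), (244, 88), (248, 86), (252, 88), (256, 88), (260, 10), (264, 15), (268, 14), (272, 14), (276, 14), (280, 15), (284, 14), (288, 16), (292, 86), (296, 86), (300, 86), (304, 86), (308, 86), (312, 88), (316, 86), (320, 88), (324, 86), (328, 86), (332, 88), (336, 84), (340, 86), (344, 88)]
```

```bash
python3 -m handwheel '-0.1 0.3 -3 0 0 0 0.6;-0.1 0.3 -5 0 0 0 0.6;-0.1 0.3 -5.7 0 0 0 0.6;-0.1 0.3 -5.7 0 0 0 0.6;-0.1 0.3 -5.7 0 0 0 0.6;-0.1 0.3 -5.7 0 0 0 0.15;-0.1 0.3 -5.7 0 0 0 0.15;-0.1 0.3 -5.7 0 0 0 0.15' 40
python3 -m handwheel '0 0 0 0 0 0 0.15;0 0 0 0 0 0 0.15;0 0 0 0 0 0 0.15;0 0 0 0 0 0 0.15;0 0 0 0 0 0 0.15;0 0 1.5 0 0 0 0.15;0 0 3 0 0 0 0.15;0 0 3 0 0 0 0.15'
```

```text
time_s: 25.73
position: [0.49, 0.4077, 0.0056]
tool_rot: [[0.912, 0.411, 0.002], [0.411, -0.912, 0.001], [0.002, -0.0, -1.0]]
ft_force: [-1.5, -1.7, 7.3]
grip_width: 0.0184
gripper_force: 38.8
time_s: 26.4
position: [0.4907, 0.4082, 0.0372]
tool_rot: [[0.911, 0.411, 0.005], [0.411, -0.911, 0.003], [0.005, -0.0, -1.0]]
ft_force: [-0.2, -0.1, -0.5]
grip_width: 0.0184
gripper_force: 39.4
```

```bash
python3 -m handwheel '0 0 4 0 0 0 0.15;0.5 -3 8 0 0 -3 0.15;1 -7 8 0 0 -6 0.15;2 -11 8 0 0 -9 0.15;2.5 -15 8 0 0 -10.9 0.15;3 -18 8 0 0 -10.9 0.15;3 -18 8 0 0 -10.9 0.15'
python3 -m handwheel '1 -4 0 0 0 0 0.15;2 -8 0 0 0 0 0.15;2.5 -12.6 0 0 0 0 0.15;2.5 -12.6 0 0 0 0 0.15;2.5 -12.6 0 0 0 0 0.15;2.5 -12.6 0 0 0 0 0.15'
python3 - <<'E'
from h import *
im=get_image("wrist"); save(im,"w10.png"); print(proj(im,[[.561,.0235,.02]]))
E
```

```text
time_s: 26.98
position: [0.5203, 0.2224, 0.1138]
tool_rot: [[0.974, 0.227, -0.0], [0.227, -0.974, -0.001], [-0.001, 0.001, -1.0]]
ft_force: [0.0, 0.2, -1.0]
grip_width: 0.018
gripper_force: 39.5
time_s: 27.48
position: [0.5442, 0.1018, 0.1137]
tool_rot: [[0.973, 0.231, -0.001], [0.231, -0.973, 0.0], [-0.0, -0.001, -1.0]]
ft_force: [0.5, -0.2, 0.0]
grip_width: 0.0183
gripper_force: 39.6
[[385.6602012  218.88310743]]
```

View pics/w10.png

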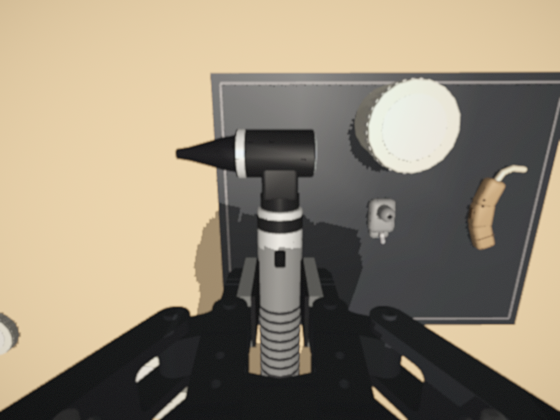

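The otoscope hangs level with its head to the back (280,155), square to the mat with the mold to its right (382,216). Setting it down.

```bash
python3 -m handwheel '0.1 0 -4 0 0 0 0.15;0.1 0 -7.5 0 0 0 0.15;0.1 0 -9.5 0 0 0 0.15;0.1 0 -10.2 0 0 0 0.15;0.1 0 -10.5 0 0 0 0.15;0.1 0 -10.7 0 0 0 0.15;0.1 0 -10.7 0 0 0 0.15;0.1 0 -10.7 0 0 0 0.15'
python3 -m handwheel '0 0 0 0 0 0 0.3;0 0 0 0 0 0 0.5;0 0 0 0 0 0 0.5;0 0 0 0 0 0 0.5;0 0 4 0 0 0 0.5;0 0 8 0 0 0 0.5;0 0 12 0 0 0 0.5;0 0 16 0 0 0 0.5'
python3 -m handwheel '-2 4 2 0 0 0 0.6;-6 7 4 0 0 0 0.6;-9 11 4 0 0 0 0.6;-12 15 4 0 0 0 0.6;-16 19 4 0 0 0 0.6;-18 22 4 0 0 0 0.6;-20 22 4 0 0 0 0.6;-20 22 4 0 0 0 0.6'
python3 - <<'E'
from h import *
import pickle
t=get_image("top"); s=get_image("scene"); pickle.dump((t,s),open("fin.pkl","wb"))
cv2.imwrite("pics/fin.png",np.hstack([cv2.resize(t["color"][85:285,190:360],(400,470),interpolation=2),cv2.resize(s["color"][180:305,205:311+ 40],(400,342),interpolation=2)[:470] if 0 else np.pad(cv2.resize(s["color"][175:305,215:365],(400,347),interpolation=2),((0,123),(0,0),(0,0)))])[...,::-1])
B=np.array([[0.561,.024]]);e=np.array([.973,.231]);l=np.array([-.231,.973])
hsv=cv2.cvtColor(t["color"],cv2.COLOR_RGB2HSV)
def rep(n,win,fn,z):
    c=cont(t,win,fn); r=cv2.minAreaRect((plane(t,c,z)[:,:2]*1000).astype(np.float32)); d=np.array(r[0])/1000-B[0]; print(n,"mat xy",(d@e).round(4),(d@l).round(4),np.round(r[1],1),round(r[2],1))
x,y=proj(t,[[.561,.024,.01]])[0].astype(int); rep("mold",(x-13,y-13,x+13,y+13),lambda h:h[...,2]>85,.012)
x,y=proj(t,[[.5455,.102,.01]])[0].astype(int); rep("oto handle",(x-18,y-35,x+18,y+40),lambda h:h[...,2]>90,.012)
x,y=proj(t,[[.579,-.054,.01]])[0].astype(int); rep("aid",(x-16,y-22,x+16,y+22),lambda h:(h[...,1]>75)&(h[...,2]>80),.012)
x,y=proj(t,[[.629,.039,.056]])[0].astype(int); rep("lid",(x-17,y-17,x+17,y+17),lambda h:h[...,2]>130,.056)
E
```

```text
time_s: 28.2
position: [0.5457, 0.1027, 0.0086]
tool_rot: [[0.972, 0.233, 0.002], [0.233, -0.972, 0.0], [0.002, 0.0, -1.0]]
ft_force: [-3.4, 1.3, 7.5]
grip_width: 0.0182
gripper_force: 40.3
time_s: 28.87
position: [0.5451, 0.1014, 0.1689]
tool_rot: [[0.973, 0.231, -0.0], [0.231, -0.973, 0.0], [-0.0, -0.0, -1.0]]
ft_force: [1.1, 0.5, 0.0]
grip_width: 0.0427
gripper_force: 0.0
time_s: 29.53
position: [0.3417, 0.3235, 0.2071]
tool_rot: [[0.972, 0.235, -0.001], [0.235, -0.972, 0.0], [-0.001, -0.001, -1.0]]
ft_force: [-0.1, 0.2, -0.0]
grip_width: 0.0513
gripper_force: 0.0
mold mat xy -0.0047 -0.0005 [12.2 15.9] 17.0
oto handle mat xy -0.0167 0.0812 [98.6 17.8] 13.3
aid mat xy 0.0011 -0.0806 [54.3 18.7] 15.6
lid mat xy 0.0783 -0.0011 [76.8 68.4] 88.6
```

View pics/fin.png

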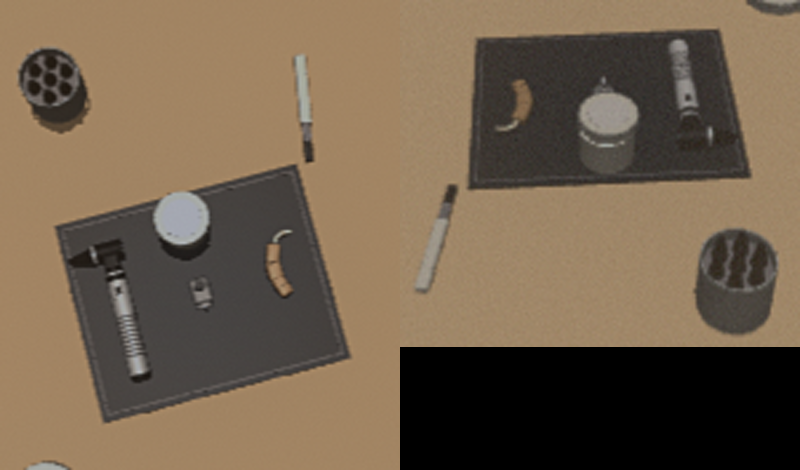

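The final pictures show everything in place: otoscope on the left, mold in the centre, aid on the right, jar with a level lid behind. The pot and brush are where they were. Handing in.

```bash
python3 -c "
from rig import env; print(env.close_job())"
```

```text
the job is handed in; nothing more can be done
None
```

The fitting mat is laid up as asked and handed in at about 30 s: the last pictures show every piece within its tolerance, the lid level on the jar, and the pot and brush untouched. The hand-in gave no verdict back.

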